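# Set out the tasting board on a smoked-meat stall

## Robot

A 6-joint arm with a two-finger parallel gripper is mounted at the origin on the work surface. World frame = base frame: x ahead of the robot, y to its left, z up, the work surface at z = 0. Lengths are in m, angles in degrees, forces in N, time in s.
With the tool pointing down it reaches from about 0.2 to 0.875 m from the base axis. Payload 3.4 kg.
Tool frame: the origin (TCP) lies midway between the tips of the shut fingers; the grasp point (between the pads) lies 19 mm behind it; z points along the fingers, y is the line along which they close (so a half turn about z gives the same grasp; the last joint's range is limited). The gripper opens to 94 mm and grips with 3 to 60 N. Pads are 16 mm wide; open, the fingers measure 119 mm over their backs; the gripper's body (75 mm by 177 mm) begins 78 mm behind the grasp point.
Start: joints at [57.124, 15.808, 86.224, -0, 77.962, -6.933], TCP at [0.252, 0.517, 0.174] pointing down, gripper open.
Joint ranges: [-165.64, 165.64], [-43.16, 119.46], [12.63, 154.43], [-67.54, 247.53], [6.08, 155.33], [-154.97, 154.97]. Speed limits (degrees/s): [147.25, 147.25, 180, 180, 180, 180].

## Interface

Orientations are given as [roll, pitch, yaw] about the fixed x, y, z axes, in that order (R = Rz(yaw) Ry(pitch) Rx(roll)).
In Python, from workcell import * gives the robot as it stands. The module is installed in compiled form; this text tells all that it offers. Calls block until the motion is done:
- move_ptp(position, orientation): joint-space move of the TCP to a pose.
- move_straight(position, frame=None, velocity=0.15): straight line of the TCP; frame=None keeps the orientation; velocity is the mean speed in m/s.
- move_joints(angles): joint-space move.
- gripper_to(opening, grip_force=None): finger opening in m; grip_force is the grip in N (None keeps the last); returns when the fingers have stopped.
- hold(seconds).
- inverse_kinematics(position, orientation): joint angles nearest the present ones, or None.
- get_state(): the state.
- capture(name): name is "scene" or "top"; returns the picture (420x560x3 uint8, red, green, blue); there is no depth.
- camera_params(name): a dict with "fx", "fy", "cx", "cy" (pixels), "R" (3x3) and "t" (3): a world point X has camera coordinates R X + t. Camera axes: x right, y down, z forward; pixel columns grow to the right and rows downward; lengths in m; the calibration is good to about 2 mm. A picture is of the moment at which its call begins. camera_params takes no time and is no camera call.
A pose or a line that the arm cannot do raises Unreachable and nothing moves.
- finish_job(): hands the job in; it is judged then, once.
The state is a dict: "time_s": time; "qpos": joint angles; "qvel": joint speeds; "tau": joint torques, N m; "tool_pos": TCP position; "eef_rot": TCP orientation; "wrist_force": force on the tool from outside, world axes, zero at the start; "wrist_torque": the same for the moment, N m; "width": finger opening in m; "finger_force": force on a finger pad.
Only numpy, scipy, OpenCV 4.12 (cv2) and the standard library are available. Lean on these libraries where they do the work, as an engineer would, in place of code of your own. Each camera call takes 0.05 s, during which the arm holds its last target. There are 200 camera calls.

## Task

Set out the tasting board on the stall: stand the wide jar in the middle of the round slate with the small jar centred on top of it, stand the sauce bottle in the middle of the square slate, and stand the cup of picks on the wooden board midway between the two slates. Keep everything upright, set things down rather than dropping them, leave the bacon and the price card where they are, and let go of everything at the end.

Things in the scene. Friction and masses are not known exactly. Their poses are not given: they have to be found in the camera images.
- wide_jar: Loose. The larger of the two mustard jars: an upright cylinder 62 mm in diameter all the way up, 75 mm high, about 0.3 kg, paper label, flat steel lid (the top 16 mm). Closed and solid. Origin: centre of its underside; z up.
- small_jar: Loose. The smaller of the two mustard jars: an upright cylinder 44 mm in diameter, 55 mm high, about 0.1 kg, paper label, flat steel lid (the top 12 mm). Origin: centre of its underside; z up. It goes on top of the wide jar's lid.
- bottle: Loose. Upright dark sauce bottle, 150 mm high, about 0.3 kg: body 54 mm in diameter up to 85 mm, a cone-shaped shoulder to 112 mm, then a black cap 30 mm in diameter and 38 mm high (112 to 150 mm), strong enough to lift it by. Origin: centre of its underside; z up.
- pick_cup: Loose. Reddish-brown stoneware straight-sided open cup, 54 mm in outer diameter, 60 mm high, wall 4 mm, about 0.15 kg, holding wooden tasting picks that reach 16 mm above the rim (fixed in it, for looks only: nothing touches them). Origin: centre of its underside; z up.
- board: Fixed. Plain dark wooden serving board, 420 mm long (its own y), 110 mm across (its own x), 12 mm thick; it may lie turned by up to 0.25 rad. It carries the two slates, centred 140 mm either side of its middle along its length. Origin: centre of its underside, on the table (z = 0), which is also midway between the slates in plan. The cup stands on the bare wood there, 12 mm above the table.
- round_slate: Fixed. Dark round slate disc, 90 mm in diameter, 6 mm thick, lying on one end of the board, either end. Origin: centre of its underside, 12 mm above the table; its top is 18 mm above the table.
- square_slate: Fixed. Dark square slate, 90 by 90 mm, 6 mm thick, lying on the other end of the board, square to it. Origin: centre of its underside, 12 mm above the table; its top is 18 mm above the table.
- bacon: Loose bystander, leave alone. Slab of smoked bacon, 70 by 110 by 40 mm high, off the board's left end. Origin: centre of its underside, long along its y.
- price_card: Loose bystander, leave alone. Blank card standing in a dark wooden foot, 35 by 90 mm, 62 mm high over all, off the board's right end. Origin: centre of its underside, the card's face across its x.

How it is judged:
By the outcome, as a careful person would: the job done as asked, in the order asked, and still so for the second after the job is handed in, with the robot touching nothing.
It also fails if it takes over 120 s, if anything falls off the work surface, if the arm or the gripper's body presses on something with over 40 N, if the wrist force passes 120 N, or if a joint passes its speed limit or range.

## Working session

There is one attempt and no reset: what is moved stays moved. The work goes in short steps, each a Python script; the robot and the scene stay as the last script left them, time stands still between calls to the robot, and variables do not carry over. Pictures are saved under pics/ and viewed, at most 14 in all, crops included, and the job is handed in when it is done.

```bash
mkdir -p pics; python3 - <<'E'
from workcell import *
import cv2, numpy as np
for n in("scene","top"):
    im=capture(n); cv2.imwrite(f"pics/{n}0.png",im[:,:,::-1]); p=camera_params(n); print(n,p, -np.array(p["R"]).T@np.array(p["t"]))
s=get_state(); print(s["tool_pos"],s["eef_rot"],s["width"])
E
```

```text
scene {'fx': 537.1405366011165, 'fy': 537.1405366011165, 'cx': 281.1214652669083, 'cy': 216.12406561034695, 'R': array([[ 0.54142474,  0.84056489, -0.01760437],
       [ 0.44505321, -0.30430664, -0.84221441],
       [-0.71329299,  0.44816083, -0.53885525]]), 't': array([-0.2661783 , -0.1980049 ,  1.58571909])} [ 1.36332054 -0.54717126  0.68302457]
top {'fx': 519.0002385442707, 'fy': 519.0002385442707, 'cx': 281.36481957440634, 'cy': 211.59639137661537, 'R': array([[ 1.64888968e-03, -9.99947801e-01, -1.00835191e-02],
       [-9.88399945e-01, -9.83489672e-05, -1.51873431e-01],
       [ 1.51864511e-01,  1.02169722e-02, -9.88348513e-01]]), 't': array([-0.00337868,  0.54507377,  1.32281039])} [ 0.3378685  -0.01684002  1.39014584]
[0.25126333 0.51659825 0.17299112] [-1.79907779e+02 -1.12164867e-02  1.54056413e+02] 0.09398397002833772
```

View pics/scene0.png

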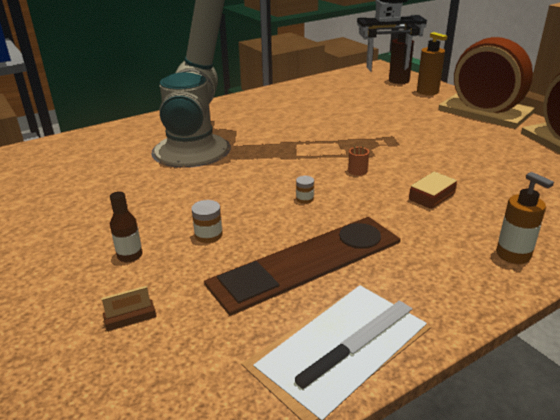

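View pics/top0.png

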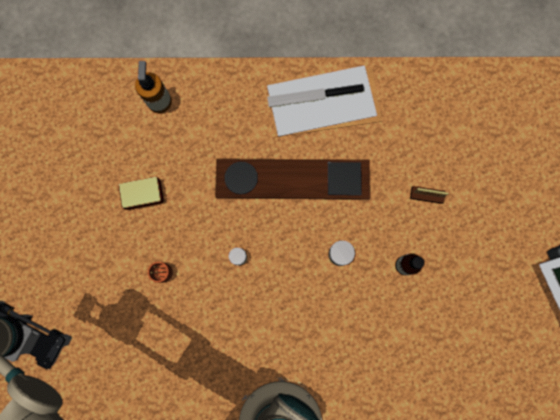

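The scene view shows the board, with the round slate at (360,235) and the square slate at (248,280). In the top view:

- Slates: round (240,179), square (344,179)
- Jars: small jar lid (237,257), wide jar lid (342,253)
- Cup: (160,271)
- Bottle: cap near (416,262)
- Bystanders: bacon (140,193), card (428,195)

Next I'll measure positions from the top view.

```bash
cat > h.py <<'E'
from workcell import *
import cv2, numpy as np
def ray(n,uv,z):
    p=camera_params(n);R=np.array(p["R"]);c=-R.T@p["t"]
    d=R.T@np.array([(uv[0]-p["cx"])/p["fx"],(uv[1]-p["cy"])/p["fy"],1]);return (c+d*(z-c[2])/d[2])
def proj(n,X):
    p=camera_params(n);q=p["R"]@np.array(X)+p["t"];return np.array([p["fx"]*q[0]/q[2]+p["cx"],p["fy"]*q[1]/q[2]+p["cy"]])
def blob(n,img,roi,cond,z):
    """largest contour in roi (x0,y0,x1,y1) rectified to world plane z -> centre, minAreaRect"""
    x0,y0,x1,y1=roi; m=cond(img[y0:y1,x0:x1]).astype(np.uint8)*255
    cs,_=cv2.findContours(m,cv2.RETR_EXTERNAL,cv2.CHAIN_APPROX_NONE)
    c=max(cs,key=cv2.contourArea).reshape(-1,2)+[x0,y0]
    W=np.array([ray(n,u,z)[:2] for u in c],np.float32)*1000
    return cv2.minEnclosingCircle(W),cv2.minAreaRect(W),c.min(0),c.max(0)
def hsv(i): return cv2.cvtColor(np.ascontiguousarray(i),cv2.COLOR_RGB2HSV).astype(int)
grey=lambda i:(hsv(i)[...,1]<70)&(hsv(i)[...,2]>110)
dark=lambda i:hsv(i)[...,2]<110
slate=lambda i:(hsv(i)[...,1]<90)&(hsv(i)[...,2]<70)
E
python3 - <<'E'
from h import *
i=capture("top")
for u in [(240,179),(344,179),(290,179),(237,257),(342,253),(416,262),(405,268),(160,271),(200,240)]: print(u,i[u[1],u[0]],hsv(i)[u[1],u[0]])
for k,a in dict(board=((205,145,380,210),dark,.012),rs=((218,160,264,200),slate,.018),ss=((318,158,368,200),slate,.018),sj=((220,240,255,275),grey,.055),wj=((320,235,365,275),grey,.075),bot=((390,245,435,285),dark,.15)).items(): 
    try: print(k,blob("top",i,*a))
    except Exception as e: print(k,e)
print(blob("top",i,(140,255,182,290),lambda a:(hsv(a)[...,0]<9)|(hsv(a)[...,0]>170),.06))
a=cv2.resize(i[140:290,130:230],None,fx=3.5,fy=3.5,interpolation=2);b=cv2.resize(i[140:290,320:450],None,fx=3.5,fy=3.5,interpolation=2)
cv2.imwrite("pics/c1.png",np.hstack([a,b])[:,:,::-1])
E
```

```text
(240, 179) [45 47 47] [90 11 47]
(344, 179) [41 42 42] [90  6 42]
(290, 179) [75 41 23] [ 10 177  75]
(237, 257) [184 182 179] [ 18   7 184]
(342, 253) [176 172 171] [  6   7 176]
(416, 262) [29 29 29] [ 0  0 29]
(405, 268) [24  6  3] [  4 223  24]
(160, 271) [154  87  50] [ 11 172 154]
(200, 240) [182 126  74] [ 14 151 182]
board (((638.8681640625, -31.774892807006836), 213.24313354492188), ((640.2568969726562, -31.56707763671875), (417.2574157714844, 110.79135131835938), 89.46184539794922), array([215, 159]), array([369, 199]))
rs (((642.3262329101562, 107.70256805419922), 44.735328674316406), ((642.1781005859375, 108.09283447265625), (85.9052505493164, 84.02034759521484), 0.5199922323226929), array([225, 162]), array([256, 193]))
ss (((640.67138671875, -171.31890869140625), 61.20446014404297), ((640.4940795898438, -171.71583557128906), (86.63214111328125, 88.8782730102539), 89.31324768066406), array([328, 162]), array([360, 194]))
sj (((427.97613525390625, 111.01765441894531), 21.89043426513672), ((427.5430908203125, 110.88837432861328), (41.086273193359375, 41.35800552368164), 0.06446818262338638), array([229, 248]), array([245, 264]))
wj (((435.169677734375, -156.34652709960938), 31.826414108276367), ((434.0935974121094, -156.86131286621094), (60.68832015991211, 60.86867904663086), 0.0388464629650116), array([330, 241]), array([354, 265]))
bot (((403.7322998046875, -308.61083984375), 35.63817596435547), ((402.61297607421875, -308.6123352050781), (47.322296142578125, 69.32743835449219), 0.07548631727695465), array([395, 254]), array([424, 274]))
(((373.49114990234375, 315.061767578125), 11.949612617492676), ((370.97625732421875, 316.2806396484375), (23.237350463867188, 11.17409610748291), 64.14273071289062), array([152, 274]), array([160, 280]))
```

View pics/c1.png

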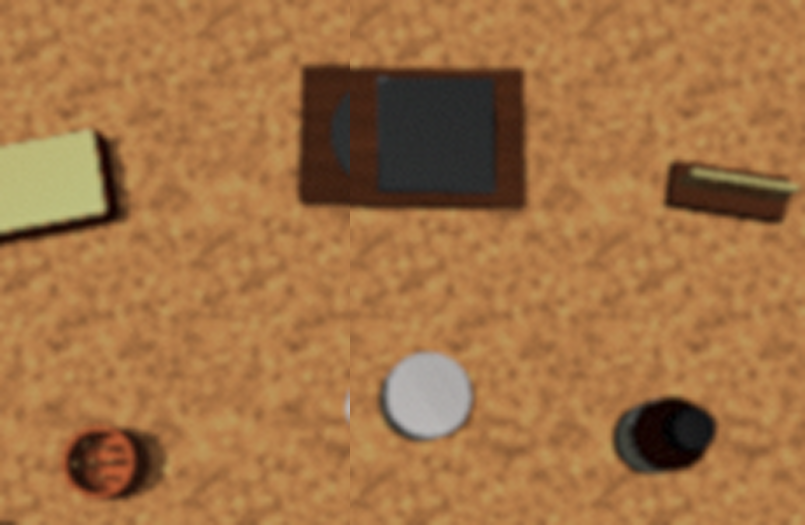

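The crop shows the cup rim centred at about (159.7,271.9) and the bottle cap at about (417.1,262) in the top view. Sizes agree with those given: slate 45 mm radius, lids 22 and 31.5 mm radius, slates 280 mm apart. I'll start with the wide jar.

```bash
cat >> h.py <<'E'
O=[180,0,90]
def pick(xy,h,top,force,op=.094,via=.26):
    s=get_state()
    if s["tool_pos"][2]<via-.01: move_straight([*s["tool_pos"][:2],via],velocity=.25)
    gripper_to(op); move_ptp([*xy,max(top+.03,.15)],O)
    move_straight([*xy,h],velocity=.12); gripper_to(0.0,force); hold(.2)
    s=get_state(); print("grip",s["width"],s["finger_force"],s["tool_pos"],s["time_s"])
    move_straight([*xy,h+.03],velocity=.06); move_straight([*xy,via],velocity=.25)
    s=get_state(); print("lifted",s["width"],s["finger_force"],s["wrist_force"])
def place(xy,h,via=.26,op=.094):
    """h: TCP height expected at contact"""
    move_straight([*xy,via],velocity=.25); move_straight([*xy,h+.02],velocity=.15); move_straight([*xy,h+.003],velocity=.04)
    hold(.3); f0=get_state()["wrist_force"][2]; z=h+.003
    while z>h-.004:
        z-=.0007; move_straight([*xy,z],velocity=.02); hold(.05)
        if abs(get_state()["wrist_force"][2]-f0)>1.5: break
    s=get_state(); print("contact",z-h,s["wrist_force"][2]-f0,s["tool_pos"])
    gripper_to(op); move_straight([*xy,via],velocity=.2); print("t",get_state()["time_s"])
E
python3 - <<'E'
from h import *
print("cup",ray("top",(159.7,271.9),.06),"bottle",ray("top",(417.1,262),.15))
pick((.4346,-.1566),.026,.075,25)
place((.6422,.108),.026+.018)
move_straight([.43,.11,.26],velocity=.25)
i=capture("top"); print(blob("top",i,(210,150,280,210),grey,.093)[:2])
E
```

```text
cup [0.38642068 0.30735615 0.06      ] bottle [ 0.40729744 -0.32672501  0.15      ]
grip 0.061587904646098396 25.00175178050995 [ 0.43365392 -0.1565778   0.02611445] 5.3583
lifted 0.061436554048545707 24.999305102974176 [-0.02209617  0.17326844 -3.95673141]
contact -0.0004999999999999935 5.4851757356263775 [0.64222262 0.10795664 0.04415541]
t 14.2167
(((644.7405395507812, 107.96214294433594), 31.289884567260742), ((644.8668212890625, 108.40066528320312), (61.21992492675781, 60.70692825317383), 26.509614944458008))
```

```bash
python3 - <<'E'
from h import *
i0=cv2.imread("pics/scene0.png")[:,:,::-1]
sl=lambda i:(hsv(i)[...,1]<110)&(hsv(i)[...,2]<75)
print("slate0",blob("scene",i0,(330,215,390,255),sl,.018)[:2])
print("sq0",blob("scene",i0,(205,255,290,305),sl,.018)[:2])
i=capture("scene"); t=capture("top")
print("lid", blob("scene",i,(330,150,400,215),grey,.093))
print("sj scene",blob("scene",i,(285,170,325,190),grey,.055))
print("sj top",blob("top",t,(220,240,255,275),grey,.055)[:2])
a=cv2.resize(i[150:270,310:420],None,fx=4,fy=4,interpolation=2);b=cv2.resize(t[150:270,200:280],None,fx=4,fy=4,interpolation=2)
cv2.imwrite("pics/c2.png",np.hstack([a,b])[:,:,::-1])
E
```

```text
slate0 (((641.736083984375, 105.733154296875), 46.09788513183594), ((641.3374633789062, 106.270751953125), (88.04165649414062, 89.03459930419922), 28.702924728393555))
sq0 (((639.2937622070312, -172.75149536132812), 61.80933380126953), ((639.9443359375, -172.9336395263672), (89.71188354492188, 90.24568176269531), 89.657958984375))
lid (((642.6758422851562, 107.23677062988281), 30.741317749023438), ((642.1727294921875, 106.93452453613281), (57.98233413696289, 60.234840393066406), 77.27027893066406), array([348, 198]), array([377, 213]))
sj scene (((426.467529296875, 110.59654235839844), 21.944843292236328), ((427.3322448730469, 109.91386413574219), (41.24974060058594, 40.145484924316406), 55.344058990478516), array([296, 176]), array([313, 184]))
sj top (((403.20220947265625, 131.09393310546875), 31.955394744873047), ((405.56396484375, 131.12783813476562), (48.75578689575195, 46.322322845458984), 0.8222181797027588))
```

View pics/c2.png

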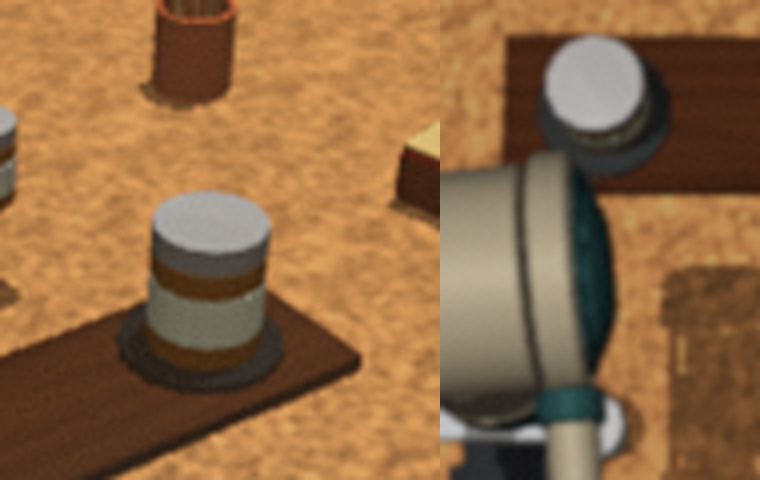

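Both cameras put the wide jar within about 1–2.5 mm of the slate centre, and it stands upright. Next, the small jar.

```bash
python3 - <<'E'
from h import *
pick((.4273,.1109),.015,.055,15)
place((.6422,.1081),.108)
move_straight([.42,-.1,.26],velocity=.3)
t=capture("top"); i=capture("scene")
print(blob("top",t,(210,140,280,210),grey,.148)[:3])
a=cv2.resize(i[130:250,310:420],None,fx=4,fy=4,interpolation=2);b=cv2.resize(t[140:260,200:280],None,fx=4,fy=4,interpolation=2)
cv2.imwrite("pics/c3.png",np.hstack([a,b])[:,:,::-1])
for z,r in((.148,.022),(.093,.031)): print(z,[ (proj("top",[.6422+dx,.1081+dy,z])-[200,140])*4+[440,0] for dx,dy in((r,0),(-r,0),(0,r),(0,-r))])
E
```

```text
grip 0.043515615088374184 15.004867762327194 [0.42684796 0.11088485 0.01495611] 18.4083
lifted 0.043490665482150595 14.989464730024338 [-0.2432055   0.3645716  -1.58999783]
contact -0.0005000000000000282 2.2979668109730356 [0.64229503 0.10811268 0.10794601]
t 26.3083
(((634.2391967773438, 103.7374038696289), 32.55653762817383), ((633.3678588867188, 105.07398986816406), (62.988311767578125, 54.049076080322266), 0.654280424118042), array([226, 157]))
0.148 [array([583.80791665,  68.94769932]), array([582.73511421, 138.79337271]), array([547.49669926, 103.80769637]), array([619.06175716, 103.75036536])]
0.093 [array([592.28082492,  77.18506827]), array([590.88983314, 171.72578402]), array([543.23800728, 124.32189062]), array([639.96061795, 124.2541805 ])]
```

View pics/c3.png

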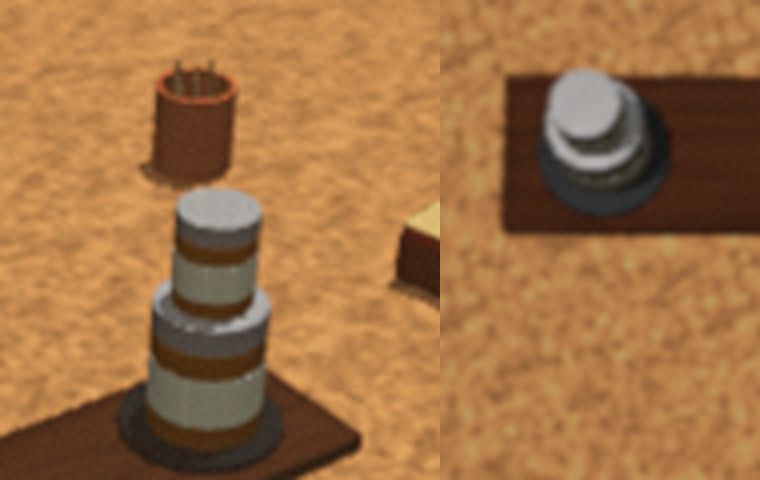

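The small jar sits centred on the wide lid, its outline at (549–621, 70–139) in the crop as predicted. Now the bottle.

```bash
python3 - <<'E'
from h import *
t=capture("top")
cap=lambda i:(hsv(i)[...,1]<75)&(hsv(i)[...,2]<60)
b=blob("top",t,(405,245,435,275),cap,.15); print(b)
(x,y),r=b[0]
xy=(x/1e3-.001,y/1e3) if abs(r-15)<2.5 and np.hypot(x-407,y+327)<5 else (.4065,-.3267)
print(xy)
pick(xy,.114,.15,25,via=.28)
place((.6402,-.172),.132,via=.28)
move_straight([.42,-.0,.28],velocity=.3)
t=capture("top"); i=capture("scene")
print(blob("top",t,(325,130,370,200),cap,.168)[:2])
print("slate/bottle foot pred",proj("scene",[.6402,-.172,.018]),proj("scene",[.6402,-.172,.168]))
a=cv2.resize(i[150:310,190:300],None,fx=3.5,fy=3.5,interpolation=2);b=cv2.resize(t[70:230,290:400],None,fx=3.5,fy=3.5,interpolation=2)
cv2.imwrite("pics/c4.png",np.hstack([a,b])[:,:,::-1])
E
```

```text
(((406.6810302734375, -324.70703125), 14.821825981140137), ((406.1337890625, -325.26025390625), (26.28532600402832, 27.328035354614258), 44.010032653808594), array([410, 257]), array([422, 268]))
(0.4056810302734375, -0.32470703125)
grip 0.028571478460773115 24.999996721744537 [ 0.40553391 -0.32468103  0.11395345] 31.0
lifted 0.02840789767078584 24.997302889823914 [-0.24662505  0.56127057 -2.77563325]
contact -0.0005000000000000282 3.9065319385526864 [ 0.64033495 -0.17199695  0.13199712]
t 38.975
(((605.8678588867188, -155.143310546875), 52.79745864868164), ((607.1727905273438, -154.6324462890625), (76.86201477050781, 78.68102264404297), 89.3132553100586))
slate/bottle foot pred [247.90610322 280.07833432] [243.63847416 214.87648612]
```

View pics/c4.png

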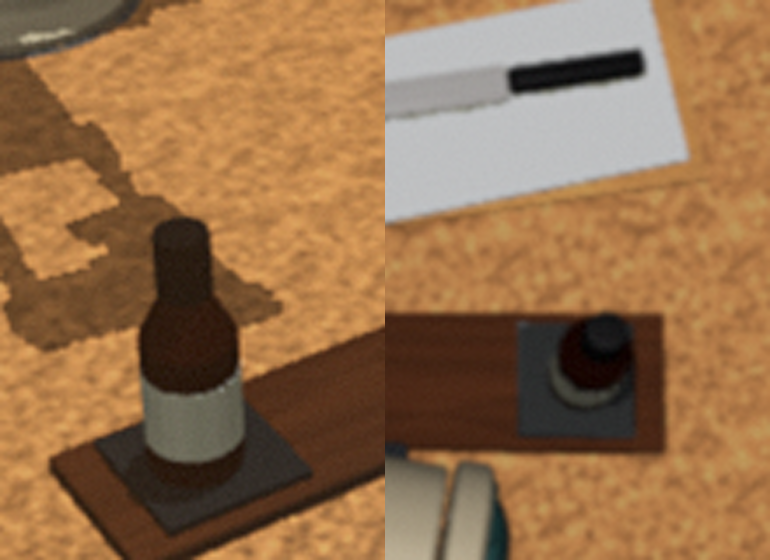

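```bash
python3 - <<'E'
from h import *
t=capture("top"); i=capture("scene")
print("eye top cap",ray("top",(352.9,165.7),.168),"scene cap",ray("scene",(190+181/3.5,150+230/3.5),.168))
cap=lambda i:(hsv(i)[...,1]<75)&(hsv(i)[...,2]<36)
print(blob("top",t,(343,155,366,176),cap,.168))
lab=lambda i:(hsv(i)[...,1]<90)&(hsv(i)[...,2]>95)
m=lab(i[240:290,215:270]); ys,xs=np.nonzero(m)
for y in range(ys.min(),ys.max()+1,4): print(y+240,xs[ys==y].min()+215,xs[ys==y].max()+215)
print([proj("scene",[.6402,-.172,z]) for z in(.04,.06,.08)], proj("scene",[.6402,-.169,.06]))
b=cv2.resize(t[145:215,310:380],None,fx=8,fy=8,interpolation=2);b=np.clip(b.astype(int)*2,0,255).astype(np.uint8)
cv2.imwrite("pics/c5.png",b[:,:,::-1])
E
```

```text
eye top cap [ 0.63767335 -0.17656992  0.168     ] scene cap [ 0.64068968 -0.17621745  0.168     ]
(((635.70263671875, -176.78619384765625), 16.97950553894043), ((638.1697998046875, -176.82948303222656), (28.923051834106445, 27.341299057006836), 88.99547576904297), array([347, 160]), array([359, 171]))
256 258 258
260 231 255
264 232 255
268 231 257
272 232 257
276 233 256
280 238 251
[array([247.32208112, 271.15550639]), array([246.77936761, 262.86380073]), array([246.22505926, 254.39494642])] [248.15123729 262.32197124]
```

View pics/c5.png

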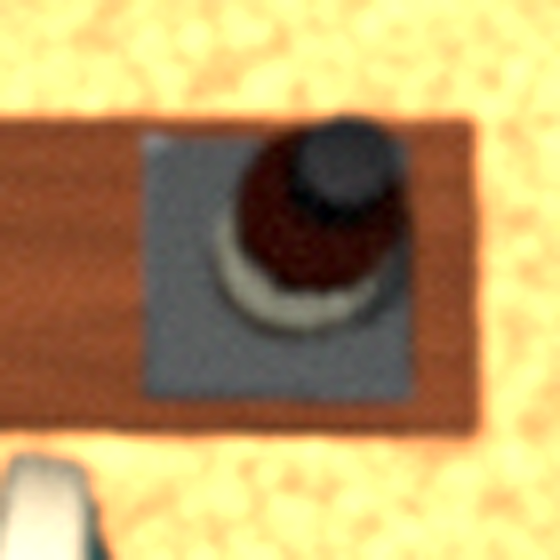

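The bottle's cap reads y≈-0.1767 in both views, against a slate centre of -0.172, so it sits about 4.5 mm off. I'll re-grip and shift it, then place the cup.

```bash
python3 - <<'E'
from h import *
pick((.6402,-.1767),.132,.19,25,via=.28)
place((.6405,-.172),.132,via=.28)
move_straight([.42,-.0,.28],velocity=.3)
t=capture("top"); i=capture("scene")
cap=lambda i:(hsv(i)[...,1]<75)&(hsv(i)[...,2]<36)
print(blob("top",t,(341,155,366,176),cap,.168))
rim=lambda i:(hsv(i)[...,0]<11)&(hsv(i)[...,1]>165)|(hsv(i)[...,2]<100)
print("cup",blob("top",t,(142,255,172,290),rim,.06))
b=np.hstack([cv2.resize(t[245:295,135:185],None,fx=8,fy=8,interpolation=2),cv2.resize(i[140:190,335:385],None,fx=8,fy=8,interpolation=2)])
cv2.imwrite("pics/c6.png",b[:,:,::-1])
E
```

```text
grip 0.028518407111699305 24.999918043613434 [ 0.64007973 -0.17670091  0.13196044] 43.7
lifted 0.028865534693513845 24.998531341552734 [ 0.67698715  0.35988172 -3.50168168]
contact -0.0005000000000000282 3.6841437156623513 [ 0.64063083 -0.17204427  0.13195604]
t 50.5833
(((631.874267578125, -177.7006378173828), 23.105850219726562), ((634.7135009765625, -178.15687561035156), (43.42417526245117, 28.6188907623291), 66.67195892333984), array([345, 160]), array([360, 175]))
cup (((387.8544921875, 305.6758117675781), 32.47686004638672), ((387.5045471191406, 307.7695617675781), (48.24365234375, 59.668235778808594), 0.08317616581916809), array([148, 262]), array([171, 281]))
```

View pics/c6.png

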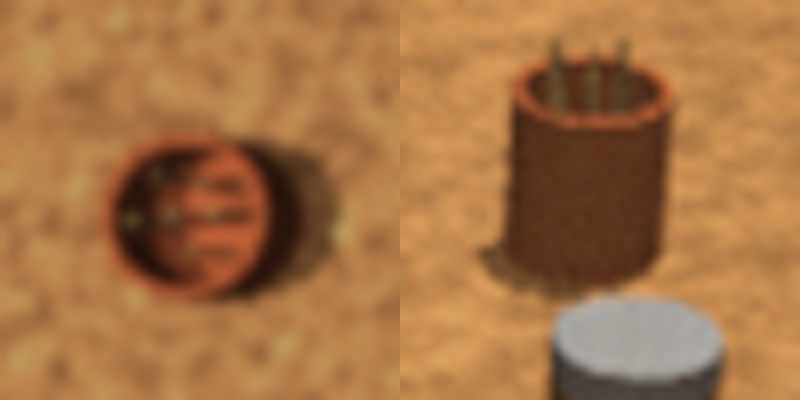

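The cup's rim centre is at about (158.4,271.4) in the top view and (358.6,151.1) in the scene view.

```bash
python3 - <<'E'
from h import *
a=ray("top",(158.4,271.4),.06);b=ray("scene",(358.6,151.1),.06); print(a,b)
assert np.linalg.norm(a-b)<.008
m=(a+b)/2
pick((m[0],m[1]),.019,.08,12)
place((.641,-.0325),.031)
move_straight([.35,.2,.28],velocity=.3)
t=capture("top"); i=capture("scene")
for n,X in dict(cup=[.641,-.0325,.072],cap=[.6405,-.172,.168],sj=[.6422,.1081,.148]).items(): print(n,(proj("top",X)-[205,140])*4+2,(proj("scene",X)-[205,150])*3.6+1.8)
cv2.imwrite("pics/c7.png",np.clip(cv2.resize(t[140:215,205:380],None,fx=4,fy=4,interpolation=2).astype(int)*2,0,255)[:,:,::-1])
cv2.imwrite("pics/c8.png",cv2.resize(i[150:310,205:415],None,fx=3.6,fy=3.6,interpolation=2)[:,:,::-1])
E
```

```text
[0.38768573 0.31073182 0.06      ] [0.38637301 0.31234425 0.06      ]
grip 0.05269684652530456 11.933649068887462 [0.38645961 0.31137135 0.01899413] 55.425
lifted 0.05295038296772115 11.921925196802476 [ 0.18290322  0.3080883  -1.43978139]
contact -0.0004999999999999935 4.005997911934854 [ 0.64109781 -0.03255124  0.03095798]
t 64.9333
cup [352.79261042 135.34448227] [369.8828253  305.53891698]
cap [585.92346466 100.23743367] [141.19521803 235.62294042]
sj [125.27292083 105.77903592] [575.30048105 116.84898017][ WARN:0@4.054] global loadsave.cpp:1063 imwrite_ Unsupported depth image for selected encoder is fallbacked to CV_8U.
```

View pics/c7.png

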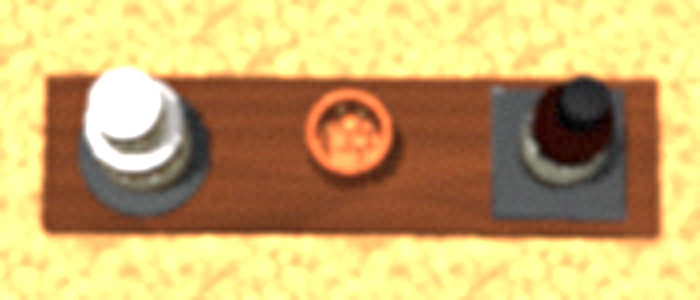

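View pics/c8.png

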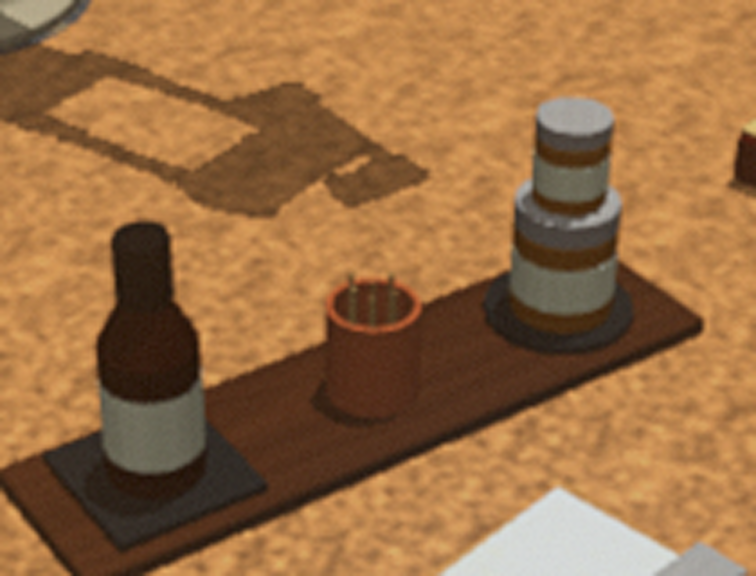

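The last two views show everything upright and at its predicted spot: cap (585,104), cup (350,132) and small jar lid (126,106) in the top crop. All are within about 2 mm of the predictions, so I'm handing in.

```bash
python3 -c "
from workcell import *
print(finish_job())"
```

```text
the job is handed in; nothing more can be done
None
```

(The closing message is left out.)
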